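# Seat a fixture plate on its two locating pins

### The arm

A 6-joint arm with a two-finger parallel gripper is mounted at the origin on a cart in front of the work surface, level with it; the furniture and walls round the work are solid. World frame = base frame: x ahead of the robot, y to its left, z up, the work surface at z = 0. Lengths are in m, angles in rad, forces in N, time in s.
With the tool pointing down it reaches from about 0.25 to 0.8 m from the base axis. Payload 8.5 kg.
Tool frame: the origin (TCP) lies between the finger pads; the fingertips stand 25 mm ahead of it and the grasp point (between the pads) lies 6 mm ahead of it; z points along the fingers, x is the direction in which the jaws open and shut, and the axes are right-handed (so a half turn about z gives the same grasp; the last joint's range is limited). The gripper opens to 85 mm and grips with 20 to 120 N. Pads are 22 mm wide; open, the fingers measure 114 mm over their backs; the gripper's body (76 mm by 85 mm) begins 54 mm behind the grasp point. The pads swing forward as they close: fully open they stand 13 mm farther back than shut.
Start: joints at [1.161, 0.238, -0.013, 1.319, 0, 1.571], TCP at [0.209, 0.481, 0.256] pointing down, gripper open.
Joint ranges: [-2.66, 2.66], [-1.03, 1.9], [-1.14, 1.46], [-1.82, 2.27], [-1.45, 1.34], [-3.14, 3.14]. Speed limits (rad/s): [2.22, 2.22, 2.79, 3.14, 3.14, 3.14].

### API

Orientations are given as a unit quaternion [x, y, z, w].
In Python, from plant import * gives the robot as it stands.
- The arm moves only by the tool apply_moves, never from a script. Its argument "plan" is a list that holds one entry, the list of rows, each a list of 7 numbers: the shift along the world's x, y, z in m, then the turn, a rotation vector about the world's x, y, z in degrees, then the opening, from 0 (shut) to 1 (fully open). In form: [[[dx, dy, dz, ax, ay, az, grip], ...]]. A call has 1 to 12 rows; each row is the pose to reach, as a shift and turn from the pose commanded when the call began; what a row does not reach only later rows make up. A row lasts 1/12 s, in which the tool goes at most 41.7 mm and 7.16 degrees, less where a joint would pass 70% of its speed; a pose out of reach is approached as far as the arm can. A call with a gripper value outside its range is refused whole. The fingers move at their own pace and stop on an object; "grip_force" is the grip in N (left out, the last holds). Time passes only in rows, so rows that repeat a pose let the fingers close. It gives the time, the measured TCP pose, the force and the opening at its end, in the units of the state.
- get_state(): the state, without advancing time (a new reading comes with each control period).
- camera(name): name is "scene" or "side" or "wrist"; returns the picture (480x640x3 uint8, red, green, blue); there is no depth.
- get_calibration(name): a dict with "camera_matrix" (3x3 intrinsics, pixels), "origin" and "orientation" of the camera in the world. Camera axes: x right, y up, looking along -z (the intrinsics and any distortion apply to the point x, -y, -z); pixel columns grow to the right and rows downward; lengths in m; the calibration is good to about 2 mm. A picture is of the moment at which its call begins: read the wrist's pose just before it. get_calibration takes no time and is no camera call; for the wrist camera it gives the pose at the moment of the call.
- finish_job(): hands the job in, once; it reports no verdict.
Trained networks look in the newest picture that a camera, given by its name, has taken for a name from the list of things; names that differ only in an ending like _2 or _b are one class to them, and where a whole thing is asked for, a point or a joint stands for the part that bears it (a point fixed in the world has none). Each returns a list of dicts, best first, with "score" (0 to 1); they miss things now and then, are a little off and sometimes report something else, mostly with a low value. They report only what shows in the picture. A call takes as long as a camera call.
- find_in(camera, thing): "box" ([centre column, centre row, width, height] in pixels, round what is visible of it).
- tip_of(camera, thing): "position" ([column, row] in pixels: a listed point, or the origin of a listed thing).
The state is a dict: "time": time; "joint_positions": joint angles; "qd": joint speeds; "effort": joint torques, N m; "eef_pos": TCP position; "eef_rot": TCP orientation; "contact_force": force on the tool from outside, world axes, zero at the start; "wrist_torque": the same for the moment, N m; "finger_gap": finger opening in m.
Only numpy, scipy, OpenCV 4.12 (cv2) and the standard library are available. Lean on these libraries where they do the work, as an engineer would, in place of code of your own. Each camera call takes 0.05 s, during which the arm holds its last target.

### The job

The aluminium fixture plate on the steel jig is riding up on top of the jig's two locating pins. With the fingertips only, push the plate sideways (the fence along the far side of the jig lines its holes up with the pins) until both holes drop over the pins and the plate lies flat on the jig. Do not pick the plate up or tip it over, leave the things standing and lying around where they are, and take the hand away at the end.

Things in the scene. Friction and masses are not known exactly. Their poses are not given: they have to be found in the camera images.
- plate_center (a point): Centre, half-way up, of the loose bare aluminium fixture plate, 110 (x) x 150 (y) x 12 (z) mm, 0.35 to 0.7 kg, lightly oiled (slides easily). x across its short side, y along its long side, z up. Two through holes, 13 mm diameter, at x = +15, y = -32 and +32 mm from the centre. At the start it is 11 to 28 mm short of home in the jig's x, 10 to 34 mm left or right of home in y, and turned by up to 5 degrees.
- plate: The same plate; origin at the centre of its underside, same axes. At the start it lies tilted by 4 to 7 degrees: its underside rests on the pin tips and its front edge (at -x, towards the robot) on the jig's seat, so its centre is about 4 to 5 mm above home. Its front and side edges are 12 mm high. The two small dark screws in its front half are not the holes.
- jig_home (a point): The plate's centre when it is home (both holes over the pins, flat on the seat), 18 mm above the bench; axes of the jig: x towards the fence (away from the robot), y to the left along the fence, z up. The jig's flat top, the seat, lies 6 mm below this point and reaches 129.5 mm from it towards the robot and 150 mm to either side.
- jig: The jig: a dark steel base fixed to the bench, 12 mm thick, with the fence along its far side; about 200 x 300 mm. Origin on the bench under the jig, 9.5 mm nearer the robot (jig's -x) than home; same axes as jig_home.
- fence_mid (a point): Middle of the foot of the fence's face, at seat height. The fence is a straight upright bar along the whole far side, 15 mm thick, 28 mm high above the seat; its face looks to the jig's -x, 0.5 mm behind the back edge of a seated plate. A plate that touches it has its holes in line with the pins and need only be slid along it.
- pin_left (a point): Tip of the left locating pin: fixed steel pin with rounded tip, 10 mm thick, 8 mm high above the seat, at x = +15, y = +32 mm from home. There is 1.5 mm of play all round a pin in its hole; once the plate has dropped, the pins stop it from sliding on.
- pin_right (a point): Tip of the right locating pin, the same as the left one, at x = +15, y = -32 mm from home.
- weight_small: Small steel calibration weight with a knob, 23 mm wide, 39 mm high, standing on the front left corner of the jig's seat; origin at the centre of its underside. To be left alone.
- weight_large: Steel calibration weight with a knob, 29 mm wide, 49 mm high, standing on the bench to the right of the jig; origin at the centre of its underside. To be left alone.
- driver: Screwdriver 197 mm long (along its y), 28 mm wide and 25 mm high, lying on the bench to the left of the jig; origin under its middle. To be left alone.
- jar: Sample jar with screw lid, 68 mm wide, 73 mm high, standing beyond the jig; origin at the centre of its underside. To be left alone.
- tape: Small roll of blue tape lying flat, 56 mm wide, 19 mm high, beyond the jig; origin at the centre of its underside. To be left alone.
- box_of_staples: Box of staples 36 x 62 x 21 mm lying near the front of the bench, right of the jig; origin at the centre of its underside. To be left alone.

How it is judged:
At the end, for the whole second after the job is handed in: The plate lies flat on the jig's seat with both holes over the pins: its centre within 3 mm of home in each horizontal direction and 1.8 mm in height, tilted less than 1.4 degrees, turned less than 2.9 degrees, at rest (x of plate_center in the frame of jig_home between -0.003 and 0.003 m and y of plate_center in the frame of jig_home between -0.003 and 0.003 m and z of plate_center in the frame of jig_home between -0.0018 and 0.0018 m and angle between plate_center's own z axis and vertical below 0.025 rad and angle between the y axis of plate_center and the y axis of jig_home, either way round below 0.05 rad and linear speed of plate below 0.01 m/s); the robot touches nothing.
It fails at once if the plate is lifted off the jig (centre more than 18 mm above home; it rides at most about 8 mm above) (z of plate_center in the frame of jig_home above 0.018 m).
It fails at once if the plate is tipped more than 20 degrees (angle between plate_center's own z axis and vertical above 0.35 rad).
It fails at once if a bystander is moved more than 20 mm (distance of any of weight_small, weight_large, driver, jar, tape, box_of_staples from where it was at the start of the episode above 0.02 m).
It fails at once if a standing weight or jar is knocked over (angle between any of weight_small, weight_large, jar's own z axis and vertical above 0.5 rad).
It also fails if it takes over 40 s, if anything falls off the work surface, if the arm or the gripper's body presses on something with over 40 N, if the wrist force passes 120 N, or if a joint passes its speed limit or range.

## Working session

There is one attempt and no reset: what is moved stays moved. The work goes in short steps, Python scripts to look and compute and a tool call to move; the robot and the scene stay as the last step left them, time stands still between calls to the robot, and variables do not carry over. Pictures are saved under pics/ and viewed, and the job is handed in when it is done.

Besides the shell and the picture viewer there is one more tool, called after "Request:" by a JSON object that holds its "method" and its "body". apply_moves: Moves the arm, as the interface text tells. Its arguments: {"type":"object","properties":{"plan":{"type":"array"},"grip_force":{"type":"number"}},"required":["plan"]}

```bash
mkdir -p pics; python3 - <<'E'
from plant import *
import cv2
s=get_state(); print(s['time'],s['eef_pos'],s['eef_rot'],s['finger_gap'],s['contact_force'])
for c in ['scene','side','wrist']:
    im=camera(c); cv2.imwrite(f'pics/{c}0.png',im[:,:,::-1]); k=get_calibration(c); print(c,k)
    for t in ['plate_center','jig_home','fence_mid','pin_left','pin_right']:
        print(t,[(np.round(d['position'],1).tolist(),round(d['score'],2)) for d in tip_of(c,t)[:2]] if 'np' in globals() else [(d['position'],d['score']) for d in tip_of(c,t)[:2]])
print(get_state()['time'])
E
```

```text
0.0 [0.20902849 0.48119465 0.2556852 ] [ 8.36177663e-01  5.48458217e-01 -5.84938948e-04  3.97790880e-04] 0.08528212925299361 [-0.04926818 -0.50539423 -0.00370383]
scene {'camera_matrix': array([[561.0395489 ,   0.        , 323.69873261],
       [  0.        , 561.0395489 , 240.34170263],
       [  0.        ,   0.        ,   1.        ]]), 'origin': array([-0.21433632, -0.67316003,  0.52565   ]), 'orientation': array([ 0.48794389, -0.22812683, -0.34257091,  0.76974936])}
plate_center [([301.9, 254.9], 0.86)]
jig_home []
fence_mid [([332.4, 251.3], 0.56)]
pin_left [([305.0, 250.7], 0.8), ([391.7, 348.0], 0.35)]
pin_right [([332.1, 260.4], 0.6)]
side {'camera_matrix': array([[517.66308569,   0.        , 314.22657745],
       [  0.        , 517.66308569, 235.8355295 ],
       [  0.        ,   0.        ,   1.        ]]), 'origin': array([0.42559704, 0.74865759, 0.71967586]), 'orientation': array([-0.04166079,  0.42252977,  0.9009198 , -0.08986928])}
plate_center [([341.9, 271.0], 0.94), ([276.5, 188.1], 0.41)]
jig_home []
fence_mid [([303.4, 266.7], 0.76)]
pin_left [([322.6, 272.7], 0.98)]
pin_right [([323.1, 252.4], 0.61)]
wrist {'camera_matrix': array([[415.7744025 ,   0.        , 306.61567554],
       [  0.        , 415.7744025 , 235.3931017 ],
       [  0.        ,   0.        ,   1.        ]]), 'origin': array([0.14375676, 0.50851221, 0.37325352]), 'orientation': array([-0.11795723, -0.07710648,  0.54332135,  0.82761258])}
plate_center []
jig_home []
fence_mid []
pin_left []
pin_right []
0.9
```

View pics/scene0.png

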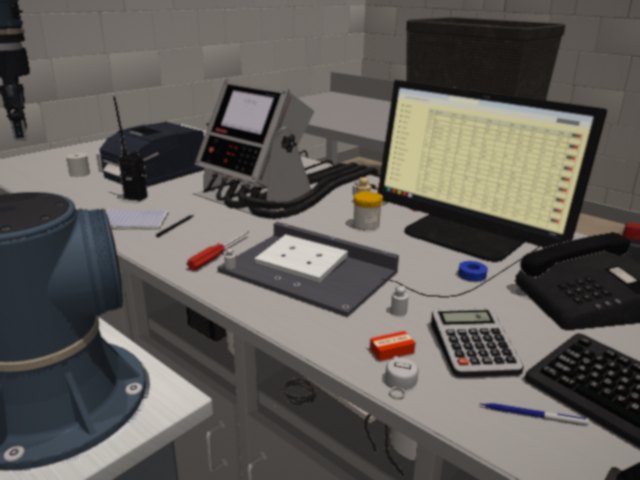

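View pics/side0.png

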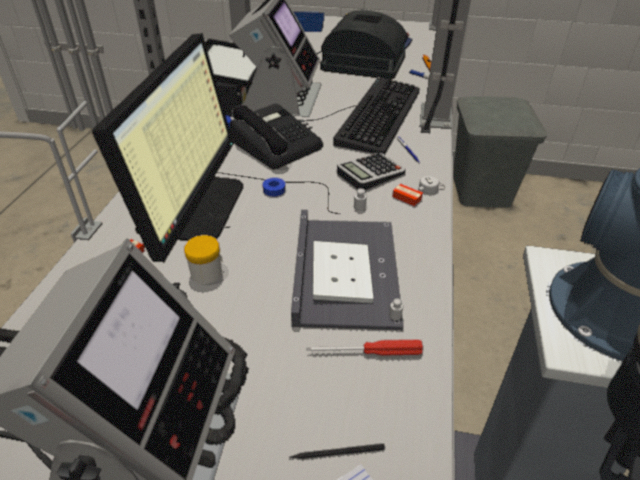

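View pics/wrist0.png

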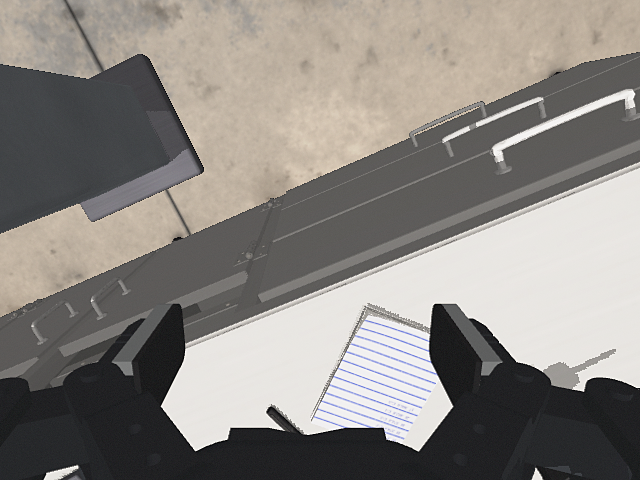

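```bash
cat > h.py <<'E'
import numpy as np, cv2
from scipy.spatial.transform import Rotation as R
def ray(k,px):
    K=k['camera_matrix']; x=(px[0]-K[0,2])/K[0,0]; y=(px[1]-K[1,2])/K[1,1]
    d=R.from_quat(k['orientation']).apply([x,-y,-1.0]); return np.array(k['origin']),d
def onz(k,px,z):
    o,d=ray(k,px); return o+d*(z-o[2])/d[2]
def proj(k,p):
    K=k['camera_matrix']; q=R.from_quat(k['orientation']).inv().apply(np.array(p)-k['origin'])
    return np.array([K[0,2]+K[0,0]*q[0]/-q[2],K[1,2]-K[1,1]*q[1]/-q[2]])
def crop(im,x,y,w,h,name,f):
    cv2.imwrite(name,cv2.resize(im[y:y+h,x:x+w],None,fx=f,fy=f,interpolation=cv2.INTER_CUBIC))
E
python3 - <<'E'
import cv2
from h import *
crop(cv2.imread('pics/side0.png'),280,200,140,140,'pics/sidec.png',4)
crop(cv2.imread('pics/scene0.png'),200,210,220,120,'pics/scenec.png',3.5)
E
```

```text
(no output)
```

View pics/sidec.png

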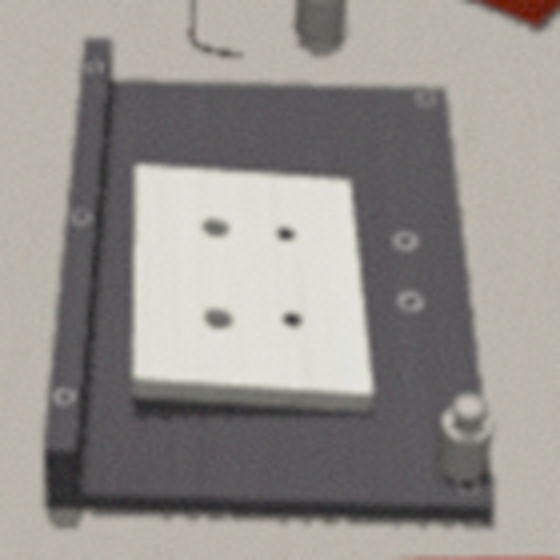

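View pics/scenec.png

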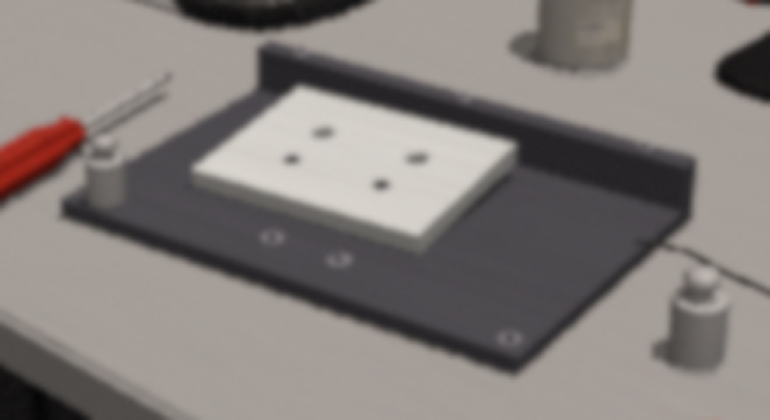

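```bash
python3 - <<'E'
from plant import *
from h import *
k=get_calibration('side'); c=lambda x,y:(280+x/4,200+y/4)
J={n:onz(k,c(*p),0.012) for n,p in dict(fr=(445,90),fl=(490,508),br=(110,83),bl=(82,497)).items()}
for n in J: print(n,J[n].round(4))
for n,p,z in [('br',(135,165),.034),('fr',(350,180),.024),('fl',(373,393),.024),('bl',(133,383),.034),('hr',(216,228),.031),('hl',(218,318),.031)]: print('plate',n,onz(k,c(*p),z).round(4))
k=get_calibration('scene'); c=lambda x,y:(200+x/3.5,210+y/3.5)
for n,p,z in [('J fr',(517,362),.012),('J fl',(65,205),.012),('br',(517,147),.034),('fr',(420,238),.024),('fl',(193,172),.024),('bl',(298,86),.034),('hr',(417,158),.031),('hl',(323,132),.031)]: print(n,onz(k,c(*p),z).round(4))
for n,z in [('weight_small',.012),('weight_large',0),('jar',0),('tape',0),('driver',0),('box_of_staples',0)]:
  for cam in ['scene','side']:
    t=tip_of(cam,n)
    if t: print(n,cam,onz(get_calibration(cam),t[0]['position'],z).round(3),t[0]['score'])
E
```

```text
fr [ 0.4352 -0.1644  0.012 ]
fl [0.3904 0.1302 0.012 ]
br [ 0.6176 -0.1339  0.012 ]
bl [0.5682 0.1596 0.012 ]
plate br [ 0.5851 -0.0425  0.034 ]
plate fr [ 0.4766 -0.0643  0.024 ]
plate fl [0.4484 0.0827 0.024 ]
plate bl [0.5557 0.1077 0.034 ]
plate hr [ 0.5369 -0.0066  0.031 ]
plate hl [0.5253 0.0557 0.031 ]
J fr [ 0.4302 -0.1711  0.012 ]
J fl [0.3845 0.1171 0.012 ]
br [ 0.58  -0.048  0.034]
fr [ 0.4751 -0.0675  0.024 ]
fl [0.4452 0.0777 0.024 ]
bl [0.554  0.1026 0.034 ]
hr [ 0.5347 -0.0118  0.031 ]
hl [0.5226 0.0507 0.031 ]
weight_small scene [0.412 0.115 0.012] 0.68
weight_small side [0.403 0.11  0.012] 0.66
weight_large scene [ 0.511 -0.22   0.   ] 0.86
weight_large side [ 0.52  -0.221  0.   ] 0.71
jar scene [0.776 0.059 0.   ] 0.73
jar side [0.787 0.055 0.   ] 0.76
tape scene [ 0.726 -0.249  0.   ] 0.62
tape side [ 0.728 -0.26   0.   ] 0.87
driver scene [0.461 0.193 0.   ] 0.66
driver side [0.453 0.197 0.   ] 0.75
box_of_staples scene [ 0.41  -0.281  0.   ] 0.71
box_of_staples side [ 0.412 -0.286  0.   ] 0.65
```

Request:
{"method": "apply_moves", "body": {"plan": [[[0.03, -0.028, 0, 0, 0, 3, 0.5], [0.05, -0.06, 0, 0, 0, 6, 0.5], [0.075, -0.09, 0, 0, 0, 9, 0.5], [0.1, -0.12, 0, 0, 0, 12, 0.5], [0.125, -0.15, 0, 0, 0, 15, 0.5], [0.15, -0.18, 0, 0, 0, 18, 0.5], [0.175, -0.21, 0, 0, 0, 21, 0.5], [0.2, -0.24, 0, 0, 0, 24, 0.5], [0.225, -0.27, 0, 0, 0, 27, 0.5], [0.25, -0.3, 0, 0, 0, 30, 0.5], [0.275, -0.33, 0, 0, 0, 32, 0.5], [0.3, -0.36, 0, 0, 0, 32, 0.5]]]}}

```text
time: 2.5
eef_pos: [0.5101, 0.1197, 0.2565]
eef_rot: [0.652, 0.758, 0.0, 0.0]
contact_force: [0.2, 1.7, 0.5]
finger_gap: 0.0426
```

Request:
{"method": "apply_moves", "body": {"plan": [[[0.02, -0.03, 0, 0, 0, 0, 0.5], [0.04, -0.06, 0, 0, 0, 0, 0.5], [0.06, -0.08, 0, 0, 0, 0, 0.5], [0.06, -0.08, 0, 0, 0, 0, 0.5], [0.06, -0.08, 0, 0, 0, 0, 0.5]]]}}

```text
time: 2.92
eef_pos: [0.5697, 0.0402, 0.2556]
eef_rot: [0.654, 0.757, -0.0, -0.0]
contact_force: [0.4, -0.2, 0.8]
finger_gap: 0.043
```

```bash
python3 - <<'E'
from plant import *
from h import *
import pickle
s=get_state(); print(s['time'],s['eef_pos'],R.from_quat(s['eef_rot']).as_matrix().round(3),s['finger_gap'],s['contact_force'])
k=get_calibration('wrist'); print(k)
im=camera('wrist'); cv2.imwrite('pics/w1.png',im[:,:,::-1]); pickle.dump(k,open('w1.pkl','wb'))
E
```

```text
2.9167 [0.5697484  0.04020311 0.25564773] [[-0.146  0.989 -0.001]
 [ 0.989  0.146 -0.   ]
 [ 0.    -0.001 -1.   ]] 0.04298212669286618 [ 0.38569521 -0.24770424  0.80443732]
{'camera_matrix': array([[415.7744025 ,   0.        , 306.61567554],
       [  0.        , 415.7744025 , 235.3931017 ],
       [  0.        ,   0.        ,   1.        ]]), 'origin': array([0.49934679, 0.02881101, 0.37270249]), 'orientation': array([-0.09198679, -0.10599238,  0.74963711,  0.64679846])}
```

View pics/w1.png

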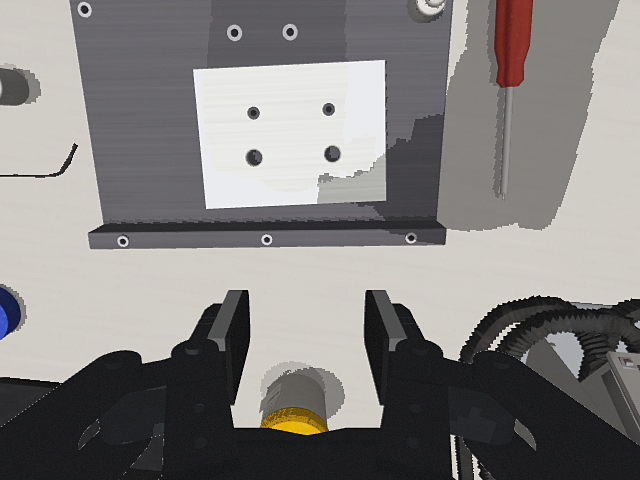

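```bash
python3 - <<'E'
from h import *
import pickle
k=pickle.load(open('w1.pkl','rb'))
im=cv2.imread('pics/w1.png')
cv2.imwrite('pics/w1c.png',cv2.resize(im[50:260,70:460],None,fx=2,fy=2,interpolation=cv2.INTER_CUBIC))
fb=[onz(k,p,.012) for p in [(106,222),(443,222)]]; print('fence foot',fb)
for n,p,z in [('fence topR',(89,234),.040),('ftopL',(446,228),.040),('br',(206,209),.034),('fr',(194,69),.024),('fl',(386,60),.024),('bl',(386,201),.034),('hr',(254,157),.031),('hl',(333,153),.031)]: print(n,onz(k,p,z).round(4))
E
```

```text
fence foot [array([ 0.61659911, -0.1356653 ,  0.012     ]), array([0.57239279, 0.16265698, 0.012     ])]
fence topR [ 0.62   -0.1368  0.04  ]
ftopL [0.5714 0.1559 0.04  ]
br [ 0.586  -0.0434  0.034 ]
fr [ 0.478  -0.0637  0.024 ]
fl [0.4496 0.0836 0.024 ]
bl [0.5574 0.1036 0.034 ]
hr [ 0.5379 -0.0089  0.031 ]
hl [0.5254 0.054  0.031 ]
```

View pics/w1c.png

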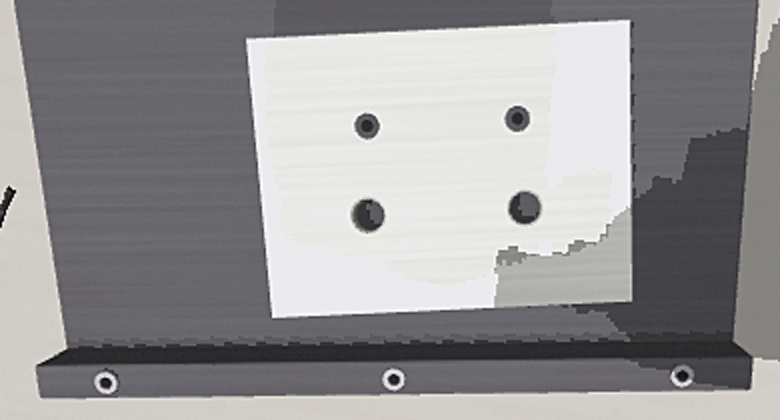

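Request:
{"method": "apply_moves", "body": {"plan": [[[-0.035, -0.008, 0, 0, 0, 0.6, 0.5], [-0.07, -0.017, 0, 0, 0, 0.6, 0.5], [-0.105, -0.026, 0, 0, 0, 0.6, 0.5], [-0.136, -0.034, -0.01, 0, 0, 0.6, 0.5], [-0.136, -0.034, -0.045, 0, 0, 0.6, 0.5], [-0.136, -0.034, -0.08, 0, 0, 0.6, 0.5], [-0.136, -0.034, -0.115, 0, 0, 0.6, 0.5], [-0.136, -0.034, -0.15, 0, 0, 0.6, 0.5], [-0.136, -0.034, -0.18, 0, 0, 0.6, 0.5], [-0.136, -0.034, -0.2, 0, 0, 0.6, 0.5], [-0.136, -0.034, -0.2, 0, 0, 0.6, 0.5], [-0.136, -0.034, -0.2, 0, 0, 0.6, 0.5]]]}}

```text
time: 3.97
eef_pos: [0.4321, 0.0083, 0.0563]
eef_rot: [0.648, 0.762, -0.001, -0.001]
contact_force: [-0.0, -0.4, 0.1]
finger_gap: 0.0426
```

```bash
cat >look.py <<'E'
from plant import *
from h import *
import sys,pickle
n=sys.argv[1]
s=get_state(); print(s['time'],s['eef_pos'],s['finger_gap'],s['contact_force'])
k=get_calibration('wrist'); pickle.dump(k,open(n+'.pkl','wb'))
if len(sys.argv)>2: cv2.imwrite(f'pics/{n}w.png',camera('wrist')[:,:,::-1])
a=camera('side')[:,:,::-1]; 
cv2.imwrite(f'pics/{n}.png',cv2.resize(a[190:350,280:440],None,fx=3.75,fy=3.75,interpolation=cv2.INTER_CUBIC))
E
python3 look.py a1 w
```

```text
3.9667 [0.43208671 0.00826706 0.05625928] 0.04264736884665809 [-0.01646465 -0.42327183  0.05607176]
```

View pics/a1.png

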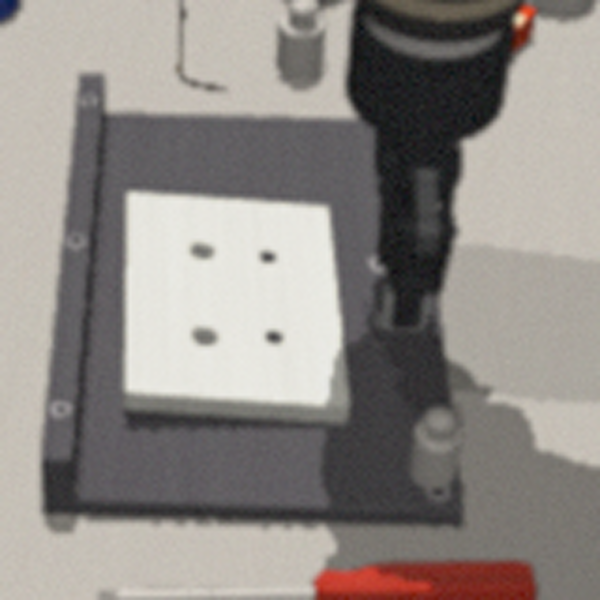

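View pics/a1w.png

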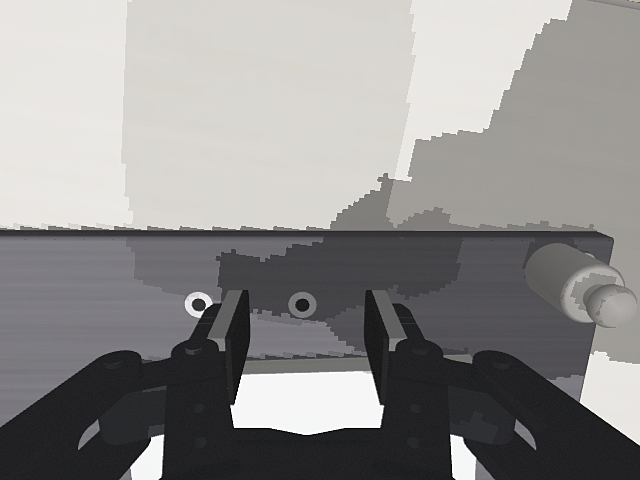

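Request:
{"method": "apply_moves", "body": {"plan": [[[0, 0, -0.006, 0, 0, 0, 0.5], [0, 0, -0.011, 0, 0, 0, 0.5], [0, 0, -0.016, 0, 0, 0, 0.5], [0, 0, -0.016, 0, 0, 0, 0.5]]]}}

```text
time: 4.4
eef_pos: [0.4328, 0.0075, 0.0397]
eef_rot: [0.649, 0.761, -0.0, -0.0]
contact_force: [0.3, 0.3, -0.1]
finger_gap: 0.0426
```

```bash
python3 look.py a2; python3 - <<'E'
from plant import *
from h import *
s=get_state();k=get_calibration('side')
M=R.from_quat(s['eef_rot']).as_matrix()
for sx in (1,-1):
  for sy in (-11,11):
    p=[s['eef_pos']+M@np.array([sx*.0215,sy*.001,t]) for t in (.012,.019,.025)]
    print(sx,sy,[((proj(k,q)-[280,190])*3.75).round(0).tolist() for q in p],p[2])
E
```

```text
4.4 [0.43280083 0.00747392 0.03969714] 0.0425557908895271 [ 0.25524952  0.2685123  -0.05103504]
1 -11 [[421.0, 330.0], [420.0, 340.0], [419.0, 348.0]] [0.41854369 0.0269434  0.01498384]
1 11 [[378.0, 329.0], [376.0, 339.0], [376.0, 347.0]] [0.44026582 0.03042895 0.0149692 ]
-1 -11 [[415.0, 273.0], [414.0, 282.0], [412.0, 291.0]] [ 0.42535636 -0.01551349  0.01498419]
-1 11 [[373.0, 271.0], [372.0, 281.0], [371.0, 290.0]] [ 0.44707848 -0.01202794  0.01496955]
```

View pics/a2.png

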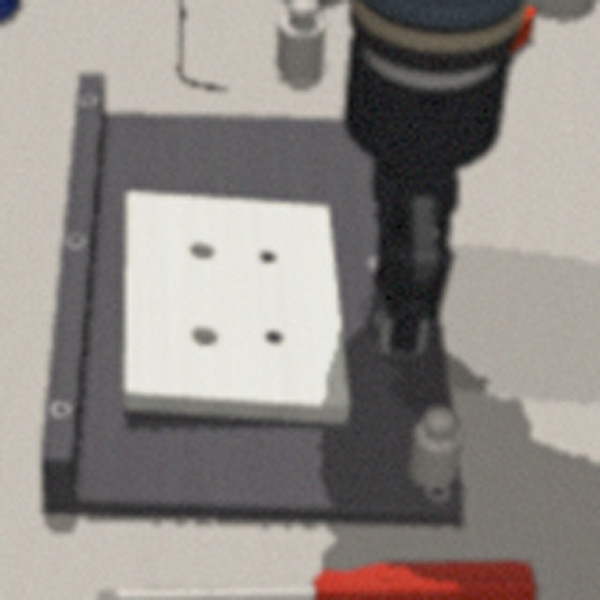

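Request:
{"method": "apply_moves", "body": {"plan": [[[0.007, 0.001, 0, 0, 0, 0, 0.5], [0.014, 0.002, 0, 0, 0, 0, 0.5], [0.017, 0.0027, 0, 0, 0, 0, 0.5], [0.019, 0.003, 0, 0, 0, 0, 0.5], [0.021, 0.0033, 0, 0, 0, 0, 0.5], [0.023, 0.0036, 0, 0, 0, 0, 0.5], [0.025, 0.0039, 0, 0, 0, 0, 0.5], [0.027, 0.0042, 0, 0, 0, 0, 0.5], [0.029, 0.0045, 0, 0, 0, 0, 0.5], [0.031, 0.0049, 0, 0, 0, 0, 0.5], [0.033, 0.0052, 0, 0, 0, 0, 0.5], [0.033, 0.0052, 0, 0, 0, 0, 0.5]]]}}

```text
time: 5.45
eef_pos: [0.4669, 0.0128, 0.0404]
eef_rot: [0.649, 0.761, 0.0, 0.0]
contact_force: [0.0, -0.4, -0.3]
finger_gap: 0.0424
```

```bash
python3 look.py a3
```

```text
5.45 [0.46693032 0.01276218 0.04037761] 0.04236386440959338 [ 0.0257316  -0.44386686 -0.31239483]
```

View pics/a3.png

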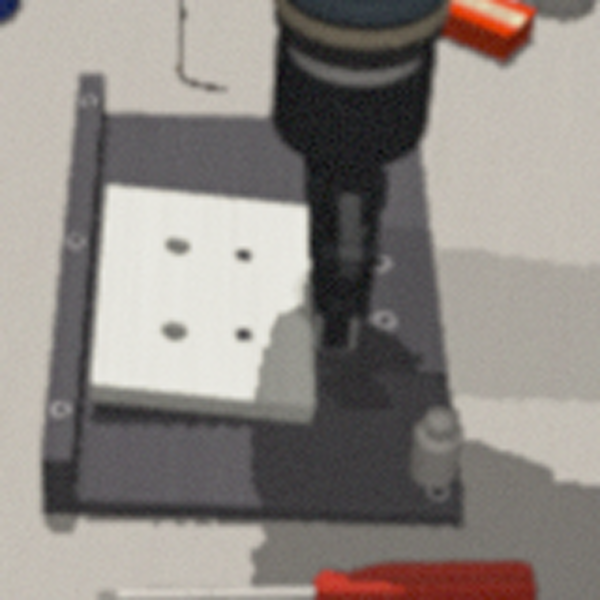

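Request:
{"method": "apply_moves", "body": {"plan": [[[0.001, 0.0002, 0, 0, 0, 0, 0.5], [0.002, 0.0003, 0, 0, 0, 0, 0.5], [0.003, 0.0005, 0, 0, 0, 0, 0.5], [0.004, 0.0006, 0, 0, 0, 0, 0.5], [0.005, 0.0008, 0, 0, 0, 0, 0.5], [0.005, 0.0008, 0, 0, 0, 0, 0.5]]]}}

```text
time: 6.0
eef_pos: [0.4715, 0.0135, 0.0403]
eef_rot: [0.649, 0.761, 0.0, 0.0]
contact_force: [-0.8, -0.6, 0.3]
finger_gap: 0.0427
```

```bash
python3 look.py a4
```

```text
6.0 [0.47149941 0.01354533 0.04030606] 0.04268446730148524 [-0.76796338 -0.59519384  0.28202152]
```

View pics/a4.png

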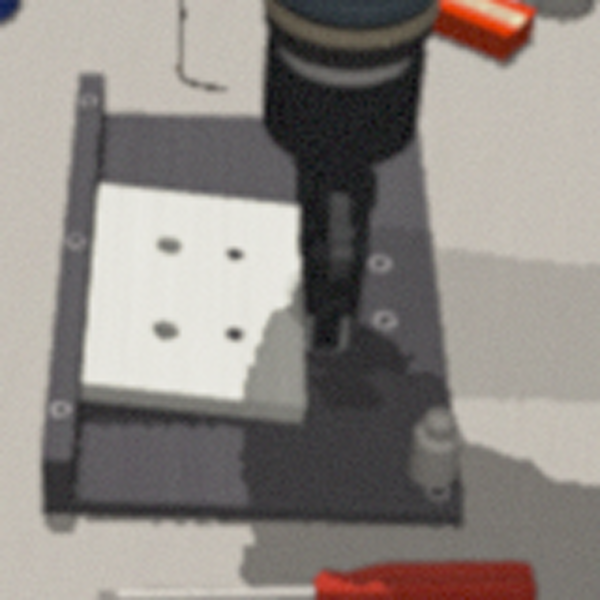

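Request:
{"method": "apply_moves", "body": {"plan": [[[0.0005, 0.0001, 0, 0, 0, 0, 0.5], [0.001, 0.0002, 0, 0, 0, 0, 0.5], [0.0015, 0.0002, 0, 0, 0, 0, 0.5], [0.002, 0.0003, 0, 0, 0, 0, 0.5], [0.002, 0.0003, 0, 0, 0, 0, 0.5]]]}}

```text
time: 6.47
eef_pos: [0.4721, 0.0137, 0.04]
eef_rot: [0.649, 0.761, -0.001, -0.001]
contact_force: [-5.3, -1.3, 3.5]
finger_gap: 0.0425
```

```bash
python3 look.py a5
```

```text
6.4667 [0.47209474 0.01366484 0.04004914] 0.04248280255422861 [-5.3397651  -1.31428116  3.47836928]
```

View pics/a5.png

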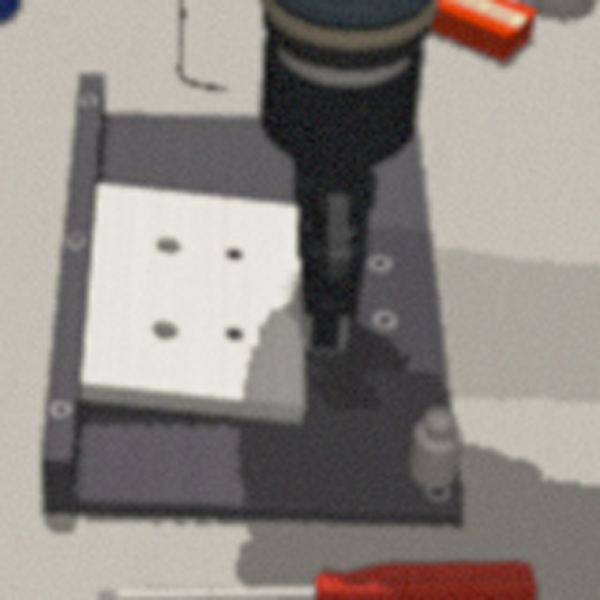

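Request:
{"method": "apply_moves", "body": {"plan": [[[-0.012, -0.002, 0, 0, 0, 0, 0.5], [-0.012, -0.002, 0.03, 0, 0, 0, 0], [-0.012, -0.002, 0.065, 0, 0, 0, 0], [0.005, 0.03, 0.075, 0, 0, 0, 0], [0.023, 0.065, 0.075, 0, 0, 0, 0], [0.041, 0.1, 0.075, 0, 0, 0, 0], [0.041, 0.109, 0.06, 0, 0, 0, 0], [0.041, 0.109, 0.035, 0, 0, 0, 0], [0.041, 0.109, 0.02, 0, 0, 0, 0], [0.041, 0.109, 0.015, 0, 0, 0, 0], [0.041, 0.109, 0.015, 0, 0, 0, 0]]]}}

```text
time: 7.43
eef_pos: [0.5137, 0.1228, 0.0542]
eef_rot: [0.649, 0.761, -0.001, -0.001]
contact_force: [-0.3, -0.7, 0.7]
finger_gap: 0.0001
```

```bash
python3 look.py b1 w; python3 - <<'E'
from plant import *
from h import *
s=get_state();k=get_calibration('side')
M=R.from_quat(s['eef_rot']).as_matrix()
for t in (.02,.025,.03,.035):
    q=s['eef_pos']+M@np.array([0,0,t]);print(t,q,((proj(k,q)-[280,190])*3.75).round(0))
E
```

```text
7.4333 [0.51373589 0.12280964 0.0542384 ] 9.577904495083843e-05 [-0.33036168 -0.66329153  0.71034921]
0.02 [0.51482751 0.12280236 0.03591822] [203. 429.]
0.025 [0.51483248 0.12280314 0.03091823] [202. 436.]
0.03 [0.51483744 0.12280392 0.02591823] [202. 443.]
0.035 [0.51484241 0.12280469 0.02091823] [202. 450.]
```

View pics/b1.png

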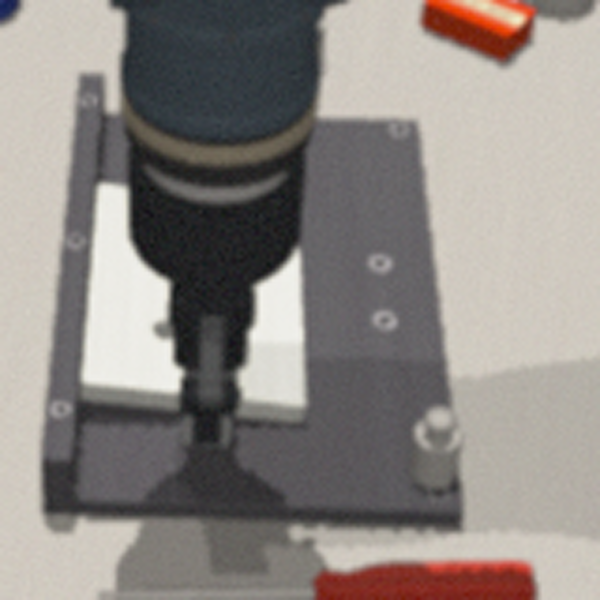

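View pics/b1w.png

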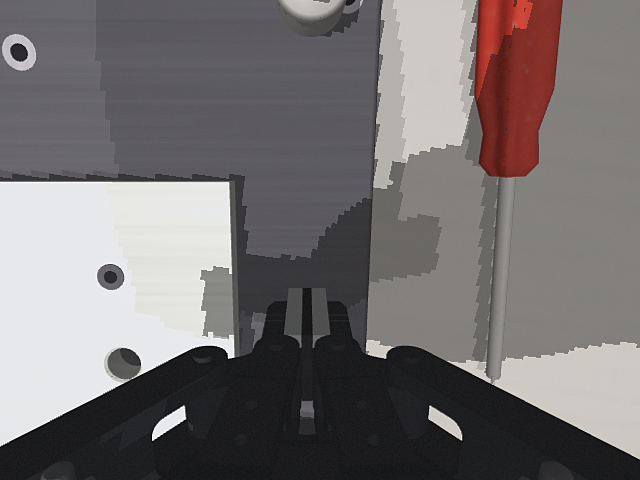

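Request:
{"method": "apply_moves", "body": {"plan": [[[0, 0, -0.004, 0, 0, 0, 0], [0, 0, -0.008, 0, 0, 0, 0], [0.001, -0.005, -0.008, 0, 0, 0, 0], [0.0015, -0.01, -0.008, 0, 0, 0, 0], [0.002, -0.012, -0.008, 0, 0, 0, 0], [0.0025, -0.014, -0.008, 0, 0, 0, 0], [0.003, -0.016, -0.008, 0, 0, 0, 0], [0.003, -0.018, -0.008, 0, 0, 0, 0], [0.0035, -0.02, -0.008, 0, 0, 0, 0], [0.004, -0.022, -0.008, 0, 0, 0, 0], [0.004, -0.022, -0.008, 0, 0, 0, 0]]]}}

```text
time: 8.45
eef_pos: [0.5183, 0.1004, 0.0473]
eef_rot: [0.649, 0.761, -0.0, 0.0]
contact_force: [0.5, -0.1, 0.1]
finger_gap: 0.0001
```

```bash
python3 look.py b2 w
```

```text
8.45 [0.51825725 0.10043481 0.04730173] 0.00014064553785640436 [ 0.51872673 -0.09554286  0.14075957]
```

View pics/b2.png

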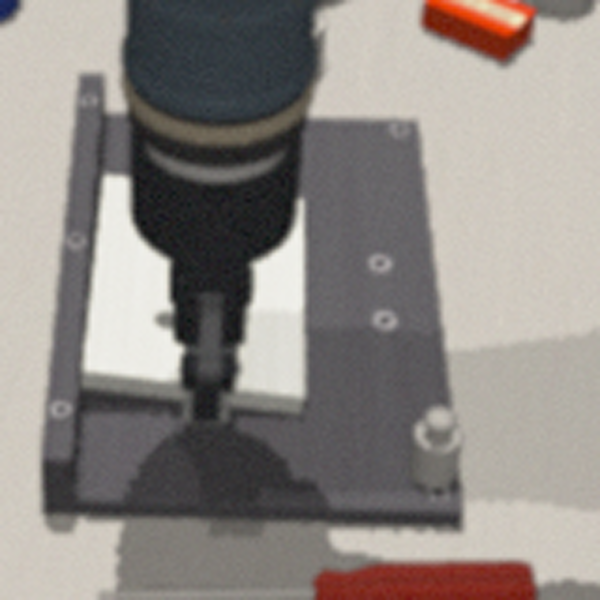

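View pics/b2w.png

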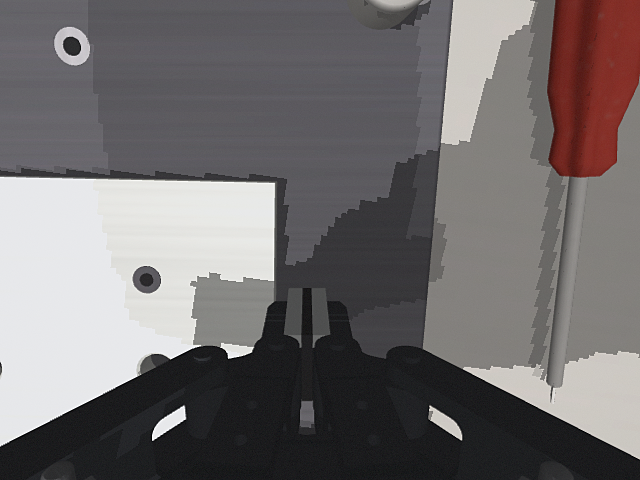

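Request:
{"method": "apply_moves", "body": {"plan": [[[0.0003, -0.0015, 0, 0, 0, 0, 0], [0.0006, -0.003, 0, 0, 0, 0, 0], [0.0009, -0.0045, 0, 0, 0, 0, 0], [0.0012, -0.006, 0, 0, 0, 0, 0], [0.0014, -0.007, 0, 0, 0, 0, 0], [0.0014, -0.007, 0, 0, 0, 0, 0]]]}}

```text
time: 9.05
eef_pos: [0.5197, 0.0934, 0.0473]
eef_rot: [0.649, 0.761, -0.0, 0.0]
contact_force: [0.3, -0.4, 0.3]
finger_gap: -0.0001
```

```bash
python3 look.py b3 w
```

```text
9.05 [0.51966964 0.09344767 0.04729733] -0.00010611046126884227 [ 0.32871071 -0.37905877  0.25937212]
```

View pics/b3.png

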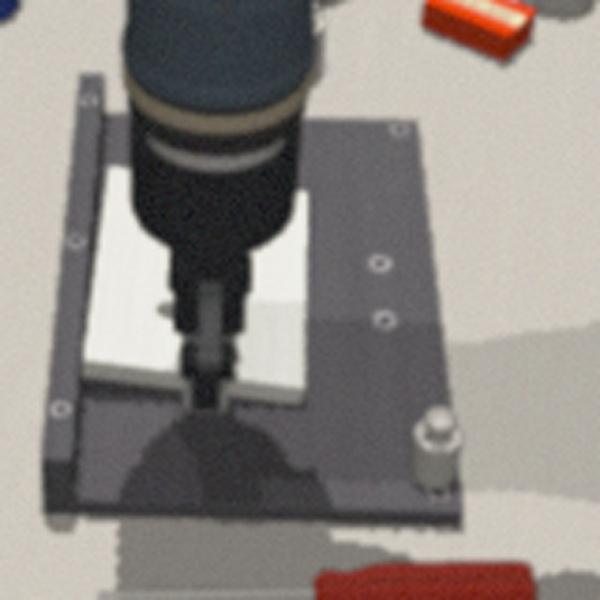

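View pics/b3w.png

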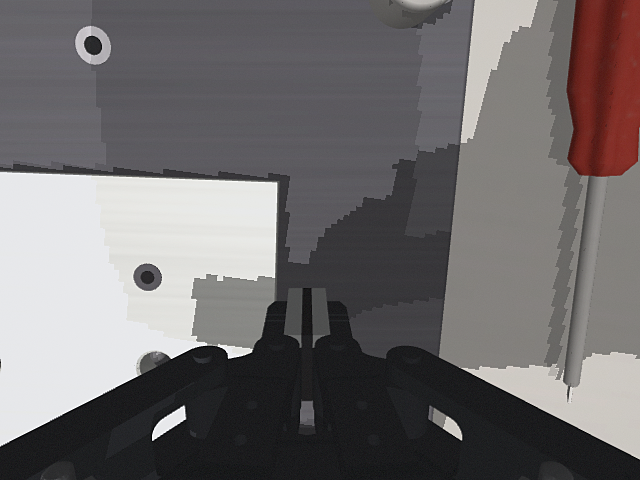

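```bash
cat > jf.py <<'E'
import numpy as np
H=np.array([.5409,.0009]);a=np.radians(9.0)
X=np.array([np.cos(a),np.sin(a)]);Y=np.array([-np.sin(a),np.cos(a)])
def j(p): d=np.array(p[:2])-H; return np.round([d@X*1e3,d@Y*1e3],1)
def w(x,y): return (H+X*x/1e3+Y*y/1e3).round(4)
E
python3 - <<'E'
from h import *
from jf import *
import pickle
for n,ps in [('b1',[(232,181),(2,181),(236,340)]),('b2',[(277,181),(2,177),(276,295)]),('b3',[(278,182),(2,172),(276,295)])]:
    k=pickle.load(open(n+'.pkl','rb'))
    print(n,[j(onz(k,p,z)) for p,z in zip(ps,(.024,.024,.028))])
k=pickle.load(open('w1.pkl','rb'))
for p,z in [((194,69),.024),((386,60),.024),((386,201),.034),((206,209),.034)]: print('w1',j(onz(k,p,z)))
for p,z in [((103,226),.012),((437,221),.012),((88.5,233.5),.04),((446,228.5),.04)]: print('fence',j(onz(k,p,z)))
E
```

```text
b1 [array([-56.5,  96.9]), array([-56.3,  15.1]), array([ 4.5, 96.3])]
b2 [array([-56.6,  90.6]), array([-57.7,  -2.3]), array([-16.5,  89.8])]
b3 [array([-56. ,  83.8]), array([-59.2,  -9.1]), array([-16.3,  82.7])]
w1 [-72.2 -54. ]
w1 [-77.2  96. ]
w1 [32.3 98.8]
w1 [ 37.6 -50.8]
fence [  57.1 -150. ]
fence [ 55.4 149.4]
fence [  56.1 -148.7]
fence [ 54.8 148.4]
```

```bash
python3 - <<'E'
from jf import *
print(j([.4721,.0137]),j([.5197,.0934]),w(-95,5),w(-95,5)-[.5197,.0934])
E
```

```text
[-66.   23.4] [-6.5 94.7] [ 0.4463 -0.009 ] [-0.0734 -0.1024]
```

Request:
{"method": "apply_moves", "body": {"plan": [[[-0.001, 0.008, 0, 0, 0, 0, 0], [-0.001, 0.008, 0.035, 0, 0, 0, 0], [-0.005, 0, 0.065, 0, 0, 0, 0.3], [-0.025, -0.03, 0.065, 0, 0, 0, 0.5], [-0.05, -0.06, 0.065, 0, 0, 0, 0.5], [-0.073, -0.09, 0.065, 0, 0, 0, 0.5], [-0.073, -0.102, 0.04, 0, 0, 0, 0.5], [-0.073, -0.102, 0.015, 0, 0, 0, 0.5], [-0.073, -0.102, -0.003, 0, 0, 0, 0.5], [-0.073, -0.102, -0.007, 0, 0, 0, 0.5], [-0.073, -0.102, -0.007, 0, 0, 0, 0.5]]]}}

```text
time: 10.07
eef_pos: [0.4458, -0.0079, 0.0395]
eef_rot: [0.649, 0.761, -0.001, -0.001]
contact_force: [-1.2, 0.1, -0.2]
finger_gap: 0.0426
```

```bash
python3 look.py c1; python3 -c "
from plant import *
from jf import *
print(j(get_state()['eef_pos']))"
```

```text
10.0667 [ 0.44575016 -0.00791538  0.03950615] 0.042567081667217135 [-1.18565182  0.05572192 -0.20170028]
[-94.6   6.1]
```

View pics/c1.png

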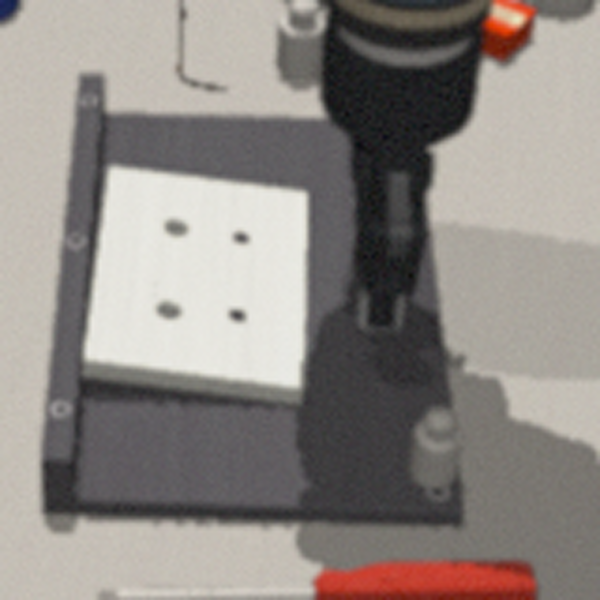

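Request:
{"method": "apply_moves", "body": {"plan": [[[0.008, 0.0013, 0, 0, 0, 0, 0.5], [0.014, 0.0022, 0, 0, 0, 0, 0.5], [0.016, 0.0025, 0, 0, 0, 0, 0.5], [0.018, 0.0028, 0, 0, 0, 0, 0.5], [0.02, 0.0032, 0, 0, 0, 0, 0.5], [0.022, 0.0035, 0, 0, 0, 0, 0.5], [0.024, 0.0038, 0, 0, 0, 0, 0.5], [0.0255, 0.004, 0, 0, 0, 0, 0.5], [0.0265, 0.0042, 0, 0, 0, 0, 0.5], [0.0275, 0.0043, 0, 0, 0, 0, 0.5], [0.028, 0.0044, 0, 0, 0, 0, 0.5], [0.0285, 0.0045, 0, 0, 0, 0, 0.5]]]}}

```text
time: 11.12
eef_pos: [0.4748, -0.0038, 0.0401]
eef_rot: [0.649, 0.761, -0.0, -0.0]
contact_force: [-3.0, -1.1, -0.5]
finger_gap: 0.0428
```

```bash
python3 look.py c2; python3 -c "
from plant import *
from jf import *
print(j(get_state()['eef_pos']))"
```

```text
11.1167 [ 0.47476226 -0.00381346  0.04014334] 0.042812860947757755 [-3.03089635 -1.08129024 -0.51404898]
[-66.1   5.7]
```

View pics/c2.png

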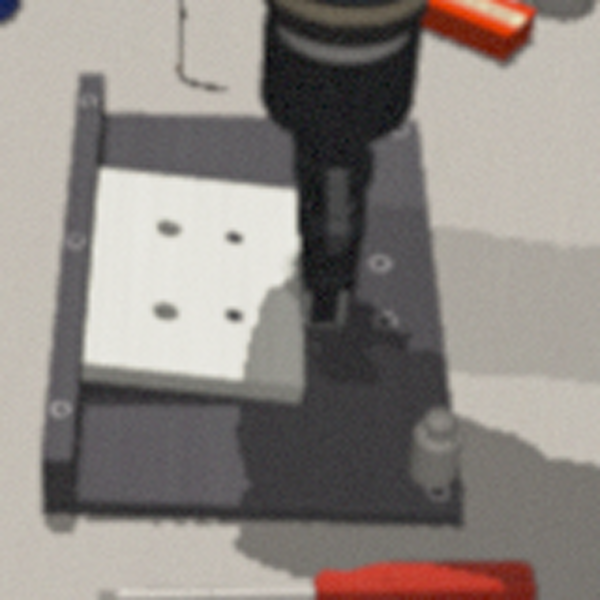

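```bash
python3 - <<'E'
from jf import *
print(w(-25,104)-[.4748,-.0038])
E
```

```text
[0.0251 0.1035]
```

Request:
{"method": "apply_moves", "body": {"plan": [[[-0.012, -0.002, 0, 0, 0, 0, 0.5], [-0.012, -0.002, 0.03, 0, 0, 0, 0], [-0.012, -0.002, 0.065, 0, 0, 0, 0], [0.0, 0.03, 0.072, 0, 0, 0, 0], [0.012, 0.065, 0.072, 0, 0, 0, 0], [0.025, 0.1, 0.072, 0, 0, 0, 0], [0.025, 0.1035, 0.055, 0, 0, 0, 0], [0.025, 0.1035, 0.03, 0, 0, 0, 0], [0.025, 0.1035, 0.012, 0, 0, 0, 0], [0.025, 0.1035, 0.007, 0, 0, 0, 0], [0.025, 0.1035, 0.007, 0, 0, 0, 0]]]}}

```text
time: 12.08
eef_pos: [0.4994, 0.0999, 0.0463]
eef_rot: [0.649, 0.761, -0.001, -0.001]
contact_force: [0.0, 0.6, 0.6]
finger_gap: -0.0001
```

```bash
python3 look.py d1 w; python3 -c "
from plant import *
from jf import *
print(j(get_state()['eef_pos']))"
```

```text
12.0833 [0.49939486 0.0998631  0.04627212] -6.115240625803593e-05 [0.00516477 0.64231305 0.61763689]
[-24.3 104. ]
```

View pics/d1w.png

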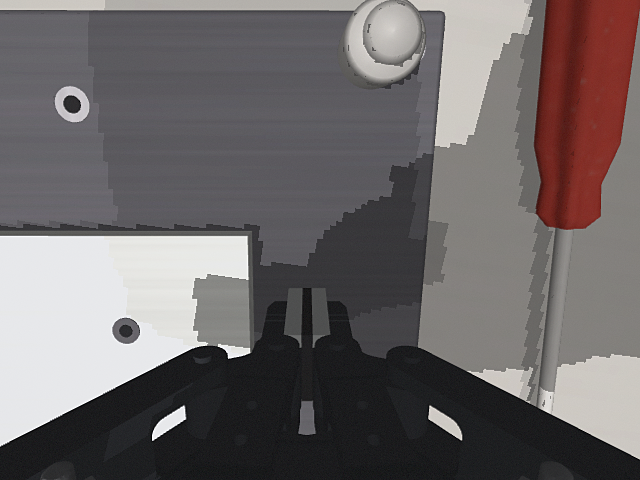

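Request:
{"method": "apply_moves", "body": {"plan": [[[0.0006, -0.004, 0, 0, 0, 0, 0], [0.0012, -0.008, 0, 0, 0, 0, 0], [0.0014, -0.009, 0, 0, 0, 0, 0], [0.0016, -0.01, 0, 0, 0, 0, 0], [0.0018, -0.011, 0, 0, 0, 0, 0], [0.002, -0.012, 0, 0, 0, 0, 0], [0.0022, -0.0128, 0, 0, 0, 0, 0], [0.0024, -0.0135, 0, 0, 0, 0, 0], [0.0025, -0.014, 0, 0, 0, 0, 0], [0.0025, -0.014, 0, 0, 0, 0, 0]]]}}

```text
time: 13.02
eef_pos: [0.5025, 0.0858, 0.0472]
eef_rot: [0.649, 0.761, -0.0, -0.0]
contact_force: [0.5, -0.6, -0.3]
finger_gap: 0.0002
```

```bash
python3 look.py d2 w; python3 -c "
from plant import *
from jf import *
print(j(get_state()['eef_pos']))"
```

```text
13.0167 [0.50250647 0.08579499 0.04722631] 0.0001501957186284958 [ 0.47683596 -0.56890821 -0.34418715]
[-24.6  89.9]
```

View pics/d2w.png

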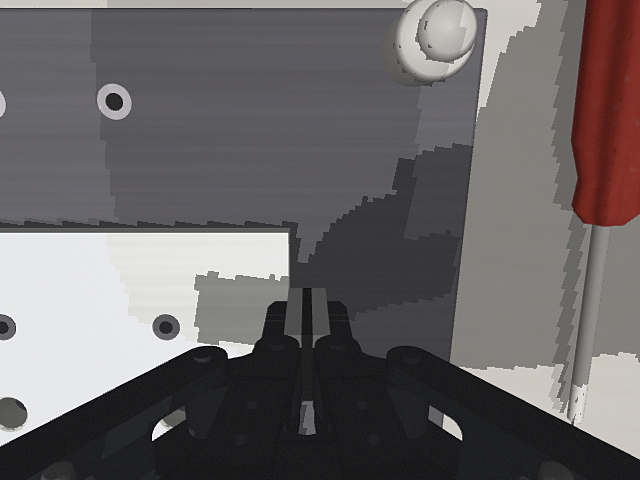

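View pics/d2.png

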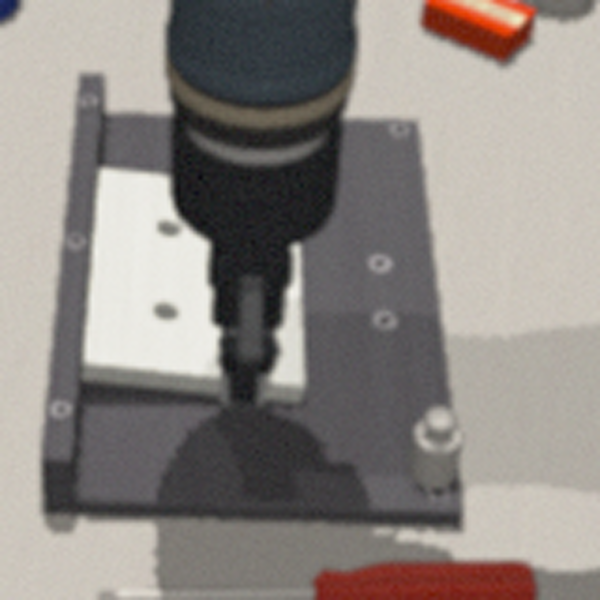

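```bash
python3 - <<'E'
from h import *
from jf import *
import pickle
for n,ps in [('d1',[(249,234),(2,235)]),('d2',[(289,232),(2,232)])]:
    k=pickle.load(open(n+'.pkl','rb'))
    print(n,[j(onz(k,p,.024)) for p in ps])
E
```

```text
d1 [array([-57.,  83.]), array([-56.3,  -3.2])]
d2 [array([-56.6,  82.5]), array([-56.3, -18.1])]
```

Request:
{"method": "apply_moves", "body": {"plan": [[[0.0002, -0.001, 0, 0, 0, 0, 0], [0.0004, -0.002, 0, 0, 0, 0, 0], [0.0006, -0.003, 0, 0, 0, 0, 0], [0.0008, -0.004, 0, 0, 0, 0, 0], [0.001, -0.0045, 0, 0, 0, 0, 0], [0.001, -0.005, 0, 0, 0, 0, 0], [0.0012, -0.0055, 0, 0, 0, 0, 0], [0.0012, -0.006, 0, 0, 0, 0, 0], [0.0012, -0.006, 0, 0, 0, 0, 0]]]}}

```text
time: 13.87
eef_pos: [0.5038, 0.0797, 0.0473]
eef_rot: [0.649, 0.761, -0.0, 0.0]
contact_force: [0.1, 0.5, -0.8]
finger_gap: 0.0002
```

```bash
python3 look.py d3 w; python3 -c "
from plant import *
from jf import *
print(j(get_state()['eef_pos']))"
```

```text
13.8667 [0.50378877 0.07970603 0.04729057] 0.00022907705143583885 [ 0.13621511  0.49723949 -0.80429565]
[-24.4  83.7]
```

View pics/d3w.png

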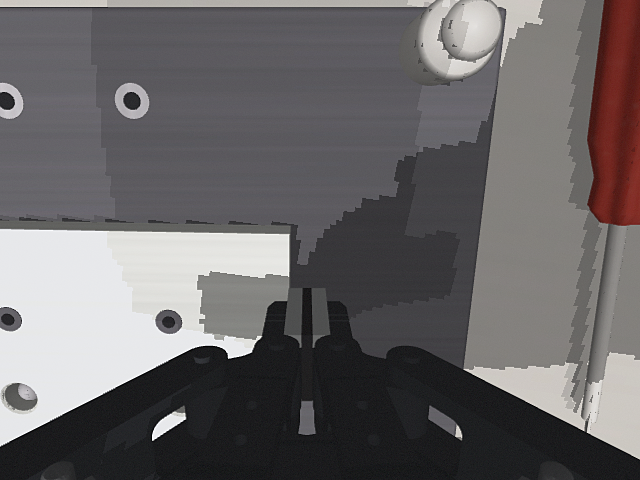

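View pics/d3.png

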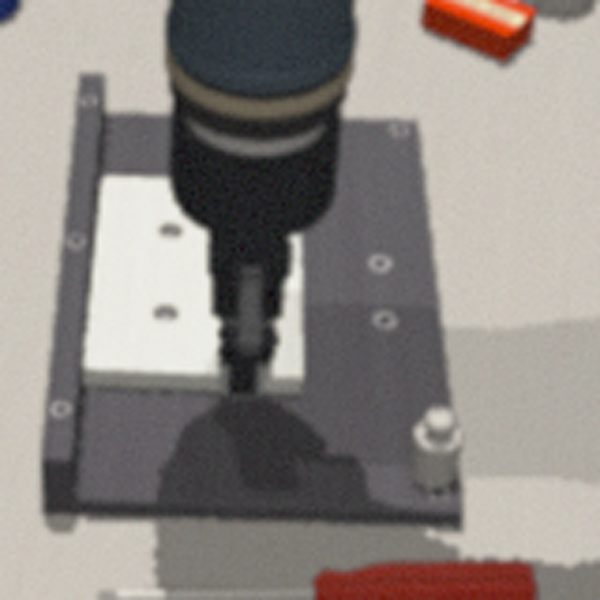

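Request:
{"method": "apply_moves", "body": {"plan": [[[-0.001, 0.006, 0, 0, 0, 0, 0], [-0.002, 0.013, 0, 0, 0, 0, 0], [-0.002, 0.015, 0.035, 0, 0, 0, 0], [-0.002, 0.015, 0.07, 0, 0, 0, 0], [-0.002, 0.015, 0.105, 0, 0, 0, 0], [0.01, 0.008, 0.14, 0, 0, 0, 0], [0.025, -0.005, 0.17, 0, 0, 0, 0], [0.045, -0.02, 0.2, 0, 0, 0, 0], [0.066, -0.04, 0.208, 0, 0, 0, 0], [0.066, -0.04, 0.208, 0, 0, 0, 0], [0.066, -0.04, 0.208, 0, 0, 0, 0]]]}}

```text
time: 14.88
eef_pos: [0.5706, 0.0397, 0.2553]
eef_rot: [0.649, 0.761, 0.0, 0.0]
contact_force: [-0.6, 0.8, -0.5]
finger_gap: -0.0001
```

```bash
python3 look.py e1 w; python3 - <<'E'
import cv2
im=cv2.imread('pics/e1w.png');cv2.imwrite('pics/e1c.png',cv2.resize(im[40:260,70:460],None,fx=2,fy=2,interpolation=cv2.INTER_CUBIC))
E
```

```text
14.8833 [0.5705627  0.03966673 0.25533171] -5.4811361830694734e-05 [-0.61360674  0.83685981 -0.45645318]
```

View pics/e1c.png

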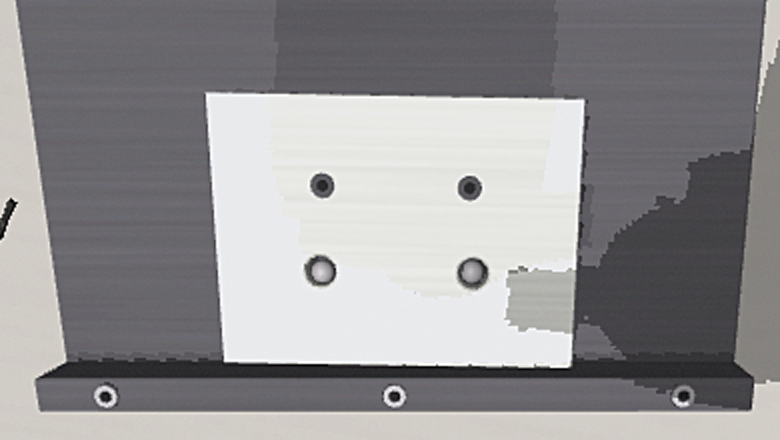

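View pics/e1.png

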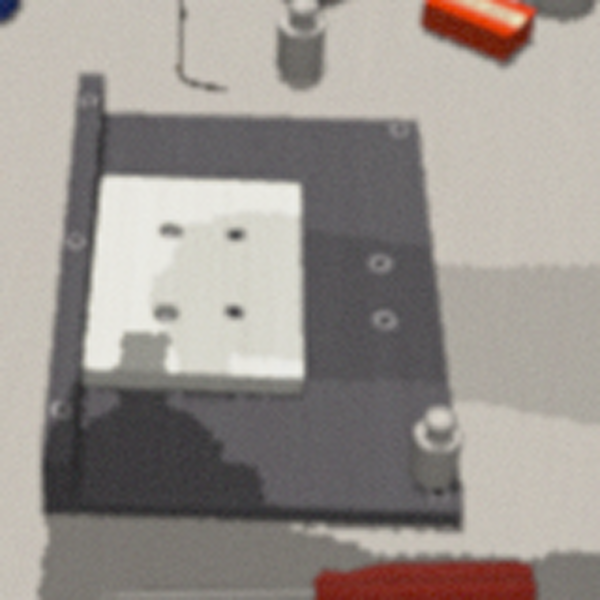

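```bash
python3 - <<'E'
from h import *
from jf import *
import pickle
k=pickle.load(open('e1.pkl','rb'))
c=lambda x,y:(70+x/2,40+y/2)
P=np.array([onz(k,c(*p),.024)[:2] for p in [(206,93),(584,99),(571,367),(224,361)]])
for p in P: print(j(p))
print('ctr',j(P.mean(0)),'edges',[np.linalg.norm(P[i]-P[i-1]).round(4) for i in range(4)])
for p,q in [((206,93),(584,99)),((224,361),(571,367))]:
  d=onz(k,c(*q),.024)-onz(k,c(*p),.024); print('yaw',np.degrees(np.arctan2(-d[0],d[1])))
for p,z in [((67,365),.012),((736,360),.012),((36,380),.04),((754,378),.04)]: print('fence',j(onz(k,c(*p),z)))
for p in [(320,271),(473,272)]: print('pin/hole',j(onz(k,c(*p),.022)))
s=[ (n,[(np.round(t['position'],0),round(t['score'],2)) for t in tip_of('side',n)[:1]]) for n in []]
E
```

```text
[-57.2 -73.4]
[-55.2  76.1]
[54.4 74.7]
[ 52.  -75.2]
ctr [-1.5  0.5] edges [np.float64(0.1092), np.float64(0.1494), np.float64(0.1095), np.float64(0.1499)]
yaw 8.229074577859723
yaw 8.081469112302408
fence [  57.  -149.3]
fence [ 54.1 149.7]
fence [  56.2 -148.9]
fence [ 54.8 148.7]
pin/hole [ 13.3 -32.2]
pin/hole [13.6 32.2]
```

```bash
python3 - <<'E'
from plant import *
print(get_state()['contact_force']); print(finish_job())
E
```

```text
[-1.07807741  0.60400425 -0.16561622]
the job is handed in; nothing more can be done
None
```

The plate is seated on the jig: both holes are over the pins and it lies flat, and the job was handed in at about 15 s.

**What I did:**
- I pushed the plate against the fence with two fingertips.
- I then slid it along the fence with the closed fingertips.
- It had turned about 2° away from the fence, so I squared it up with a second push against the fence.
- I slid it the rest of the way until it dropped, then took the hand away to about 0.23 m above the bench.

**Last checks (wrist and side pictures):**
- **Pins:** both pin tips show inside the holes.
- **Position:** the centre measures about 1.5 mm short of home in x and 0.5 mm off in y. The limit is 3 mm.
- **Tilt:** measured at seated height, all four plate edges come out within 1 mm of 110 x 150 mm, so any tilt is small. I did not measure height and tilt directly.
- **Rotation:** the plate is turned about 1° relative to the jig. The fence direction I measured varied between 8.4° and 9.4°, so this is uncertain by about that much; the limit is 2.9°.
- **Bystanders:** the ones I could see looked unmoved. I did not measure them again or check the jar and tape at the end.

No check failed. Early on, the scene and side cameras placed the jig up to about 10 mm apart, so I used the wrist view, which matched the jig's known sizes.

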